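# Close the coolant feed pot of the glass-cutting bench

### The arm

A 6-joint arm with a two-finger parallel gripper is mounted at the origin on the work surface. World frame = base frame: x ahead of the robot, y to its left, z up, the work surface at z = 0. Lengths are in m, angles in rad, forces in N, time in s.
With the tool pointing down it reaches from about 0.25 to 0.775 m from the base axis. Payload 4 kg.
Tool frame: the origin (TCP) lies at the very end of the fingers, on their centre line; the grasp point (between the pads) lies 19 mm behind it; z points along the fingers, y is the direction in which the jaws open and shut (so a half turn about z gives the same grasp; the last joint's range is limited). The gripper opens to 94 mm and grips with 3 to 60 N. Pads are 16 mm wide; open, the fingers measure 119 mm over their backs; the gripper's body (75 mm by 177 mm) begins 78 mm behind the grasp point.
Start: joints at [1.151, 0.087, 1.371, -0, 1.684, -0.103], TCP at [0.171, 0.523, 0.206] pointing down, gripper open.
Joint ranges: [-3.1, 3.1], [-0.76, 2.03], [0.27, 2.55], [-1.08, 4.22], [0.17, 2.65], [-2.57, 2.57]. Speed limits (rad/s): [2.79, 2.79, 3.14, 3.14, 3.14, 3.14].

### API

Orientations are given as [roll, pitch, yaw] about the fixed x, y, z axes, in that order (R = Rz(yaw) Ry(pitch) Rx(roll)).
In Python, from bench import sensors, imaging, env, recognise gives the robot as it stands.
- The arm moves only by the tool step_arm, never from a script. Its argument "motion" is a list that holds one entry, the list of rows, each a list of 7 numbers: the shift along the tool's x, y, z each as a share of 0.05 m, from -1 to 1, then the turn, a rotation vector about the tool's x, y, z each as a share of 5 degrees, from -1 to 1, then the closure, from 0 (fully open) to 1 (shut). In form: [[[tx, ty, tz, rx, ry, rz, jaw], ...]]. A call has 1 to 20 rows; each row shifts and turns the pose as measured when the row begins, along the tool's axes as they then stand; what a row does not reach is not made up. A row lasts 1/10 s, in which the tool goes at most 50 mm and 8.59 degrees, less where a joint would pass 70% of its speed; a pose out of reach is approached as far as the arm can. A call with a number of a shift or a turn outside -1 to 1 is refused whole. A call with a gripper value outside its range is refused whole. The fingers move at their own pace and stop on an object; "newtons" is the grip in N (left out, the last holds). Time passes only in rows, so rows that do not move let the fingers close. It gives the time, the measured TCP pose, the force and the opening at its end, in the units of the state.
- sensors.observe(): the state, without advancing time (a new reading comes with each control period).
- imaging.grab_frame(name): name is "scene" or "top"; returns a dict with "color" (400x640x3 uint8, blue, green, red), "range_z" (400x640 float32, m along the optical axis (not along the pixel's ray), 0 where there is no reading), "fx", "fy", "cx", "cy" (pixels), "rvec" (rotation vector, rad) and "tvec" (3), from world to camera coordinates, as OpenCV has them. Camera axes: x right, y down, z forward; pixel columns grow to the right and rows downward; lengths in m; the calibration is good to about 2 mm. A picture is of the moment at which its call begins.
- env.close_job(): hands the job in, once; it reports no verdict.
Trained networks look in the newest picture that a camera, given by its name, has taken for a name from the list of things; names that differ only in an ending like _2 or _b are one class to them, and where a whole thing is asked for, a point or a joint stands for the part that bears it (a point fixed in the world has none). Each returns a list of dicts, best first, with "confidence" (0 to 1); they miss things now and then, are a little off and sometimes report something else, mostly with a low value. They report only what shows in the picture. A call takes as long as a camera call. They do not tell look-alikes from the thing itself.
- recognise(target, camera): "position" ([x, y, z] in m, in world coordinates, good to about 4 mm: the middle of the surface that is visible of it).
The state is a dict: "t": time; "joint_pos": joint angles; "dq": joint speeds; "effort": joint torques, N m; "position": TCP position; "eef_rot": TCP orientation; "wrist_force": force on the tool from outside, world axes, zero at the start; "ft_torque": the same for the moment, N m; "grip_width": finger opening in m.
Only numpy, scipy, OpenCV 4.12 (cv2) and the standard library are available. Lean on these libraries where they do the work, as an engineer would, in place of code of your own. Each camera call takes 0.05 s, during which the arm holds its last target. There are 200 camera calls.

### The job

Get the coolant pot ready for pressure: first turn the numbered feed collar to 5, then fit the brass filler cap: lugs into the two slots of the neck, push down against the spring, and turn it clockwise a full quarter turn to its stop. Finish holding the cap there with the gripper, turned home and pressed down flush on the neck, because I am about to slide the locking pin in; do not let go or ease off, and leave the other things on the bench as they are.

Things in the scene. Friction and masses are not known exactly. Their poses are not given: they have to be found in the camera images.
- feed_pot: The coolant feed unit, fixed to the bench: a steel pot 148 mm across (side 104 mm high, domed top 131 mm) and, 165 mm away along the unit's +y, a feed valve on a post, joined by a copper pipe, on a base plate 120 mm (x) by 285 mm (y). Origin: on the bench below the centre of the pot's neck; z up; position and yaw vary.
- neck (a point): Centre of the rim of the pot's brass filler neck, 150 mm above the bench, axes as the unit's. Neck 70 mm across outside. The rim is a lip 4 mm thick with a round bore of 40 mm and two slots 16 mm wide that reach out to 29.5 mm from the axis along the unit's +x and -x. Two pin eyes stand outside the rim on the y axis, 41 mm from the neck's axis, 11 mm above the rim.
- neck_floor (a point): Centre of the flat floor inside the neck, 19 mm below the rim; the neck is 59 mm wide between lip and floor. Fixed stops there let lugs that came in through the slots turn only clockwise (seen from above), by about 1.6 rad (a quarter turn).
- dial_axis (a point): Point on the feed valve's upright axis at the top face of its black scale plate (80 mm across), 114 mm above the bench, axes as the unit's. The feed collar stands on it: a knurled aluminium cylinder 40 mm across whose top is 26 mm above this point, with a black pointer line on top and down its side.
- dial (a joint): Angle of the feed collar in rad: 0 at figure 1, 0.349 (20 degrees) more per figure, growing clockwise seen from above, to 2.793 at 9; figure 5 is 1.396. It starts at 1, 2 or 3. A spring ball clicks it into each figure (about 0.17 N m to leave one). At 5 the pointer points along the unit's +x; figure 1 lies 80 degrees anticlockwise from there, 9 lies 80 degrees clockwise.
- cap: The loose brass filler cap, standing upright on the bench, about 220 g. Origin: centre of the underside of its sealing disc, on which it stands; z up; x along its grip bar and its lugs, either way round alike. From the bottom: disc 34 mm across, stem 35 mm across, two lugs, a round rim 72 mm across from 26 to 36 mm above the origin, the grip bar on top.
- cap_bar (a point): Middle of the cap's grip bar, 49 mm above the cap's origin, axes as the cap's. The bar is 60 mm long (cap's x), 13 mm wide (cap's y) and stands from 36 to 62 mm above the origin.
- cap_lugs (a point): Cap axis at mid-height of its two lugs, 17 mm above the cap's origin. Lugs 10 mm wide, 4 mm thick, ends 27 mm from the axis along the cap's +x and -x, below the grip bar. They can turn below the neck's lip once the cap is within 3 mm of flush.
- cap_rim (a point): Centre of the underside of the cap's rim, 26 mm above the cap's origin. Flush: this point on the neck's point (neck). The sealing disc meets the neck's floor 7 mm before flush; its spring then pushes back with 4 N, rising 1.2 N per mm, about 12 N at flush. Let go after the quarter turn, the cap rises 3 mm, lugs against the lip.
- jar_lid: Bystander: blue plastic screw lid without a bar, 74 mm across, 18 mm high. Origin: centre of its underside.
- spare_wheel: Bystander: grey stone wheel lying flat, 74 mm across, 14 mm thick, 20 mm bore. Origin: centre of its underside.
- dressing_stone: Bystander: pale stone stick, 85 x 26 x 22 mm, long along its x. Origin: centre of its underside.
- vase: Bystander: green glass vase, 165 mm high, 80 mm across. Origin: centre of its foot.
- paste_jar: Bystander: jar with a blue lid, 64 mm across, 85 mm high. Origin: centre of its foot.
- tumbler: Bystander: amber glass tumbler, 72 mm across, 90 mm high. Origin: centre of its foot.
- spanner: Bystander: steel spanner lying flat, 170 mm long.
Things that resemble listed ones, but are neither listed nor needed, are in the scene too. Of the things that look like the cap, take the one that is farthest from the robot's base at the start.

How it is judged:
On the way, in this order (a step that is already met when the one before it is completed fails the run):
1. the feed collar stands at 5 (value of joint dial between 1.27 and 1.52 rad), for 0.2 s.
2. the cap is in the neck, its lugs in the two slots (horizontal distance between cap and neck below 0.005 m and z of cap in the frame of neck below -0.0165 m and angle between the x axis of cap and the x axis of neck, either way round below 0.3 rad), for 0.05 s.
At the end, for the whole second after the job is handed in: The feed collar is at 5 (within 0.12 rad); the cap is in the neck (within 4 mm of its axis, upright within 0.1 rad), its bar a quarter turn from the slots (within 0.2 rad), pressed to within 1.5 mm of flush against the spring, with the fingers still holding it (over 5 N), through the last second (all of step 1 and horizontal distance between cap and neck below 0.004 m and z of cap in the frame of neck below -0.0245 m and angle between cap's own z axis and vertical below 0.1 rad and angle between the x axis of cap and the y axis of neck, either way round below 0.2 rad and contact force between the fingers and cap above 5 N and contact force between cap and feed_pot above 5 N); the arm keeps its last pose, push and grip.
It fails at once if another thing on the bench was moved by more than 4 cm or the glass was tipped (distance of any of jar_lid, spare_wheel, dressing_stone, vase, paste_jar, tumbler, spanner from where it was at the start of the episode above 0.04 m or angle between any of vase, tumbler, paste_jar's own z axis and vertical above 0.5 rad).
It also fails if it takes over 61 s, if anything falls off the work surface, if the arm or the gripper's body presses on something with over 40 N, if the wrist force passes 120 N, or if a joint passes its speed limit or range.

## Working session

There is one attempt and no reset: what is moved stays moved. The work goes in short steps, Python scripts to look and compute and a tool call to move; the robot and the scene stay as the last step left them, time stands still between calls to the robot, and variables do not carry over. Pictures are saved under pics/ and viewed, about 8 in all and at most 12, crops included, and the job is handed in when it is done.

Besides the shell and the picture viewer there is one more tool, called after "Request:" as name([rows], argument=value, ...), one row to a line, values as JSON. step_arm: Moves the arm, as the interface text tells. Its arguments: {"type":"object","properties":{"motion":{"type":"array","items":{"type":"array","items":{"type":"array","items":{"type":"number","minimum":-1,"maximum":1}}}},"newtons":{"type":"number"}},"required":["motion"]}

```bash
mkdir -p pics; cat > h.py <<'E'
import numpy as np, cv2
from bench import sensors, imaging, env, recognise
def cloud(f):
    v,u=np.mgrid[0:400,0:640]; z=f["range_z"]
    P=np.stack([(u-f["cx"])*z/f["fx"],(v-f["cy"])*z/f["fy"],z],-1)
    R=cv2.Rodrigues(np.array(f["rvec"],float))[0]
    W=(P-np.array(f["tvec"]).ravel())@R
    W[z==0]=np.nan
    return W
def proj(f,p):
    q=cv2.projectPoints(np.array([p],float),np.array(f["rvec"],float),np.array(f["tvec"],float),np.array([[f["fx"],0,f["cx"]],[0,f["fy"],f["cy"]],[0,0,1.]]),None)[0]
    return q.ravel().round(0)
E
python3 - <<'E'
from h import *
F={}
for n in("scene","top"):
    f=imaging.grab_frame(n);F[n]=f;cv2.imwrite(f"pics/{n}0.png",f["color"]);np.savez(f"{n}0.npz",**f)
    for t in("cap","feed_pot","dial","neck","jar_lid","vase","spare_wheel","paste_jar","tumbler","spanner","dressing_stone"):
        try:
            for d in recognise(t,n)[:5]: print(n,t,round(d["confidence"],2),np.round(d["position"],3),proj(f,d["position"]))
        except Exception as e: print(n,t,e)
print(sensors.observe())
E
```

```text
scene cap 0.69 [ 0.456 -0.196  0.031] [244. 251.]
scene cap 0.63 [ 0.313 -0.185  0.039] [219. 222.]
scene cap 0.58 [ 0.362 -0.075  0.037] [259. 215.]
scene cap 0.23 [0.601 0.027 0.093] [338. 224.]
scene feed_pot 0.91 [0.597 0.019 0.093] [335. 225.]
scene dial 0.58 [0.547 0.193 0.134] [365. 182.]
scene neck 0.81 [0.594 0.019 0.097] [335. 223.]
scene vase 0.57 [0.557 0.376 0.09 ] [402. 173.]
scene spare_wheel 0.82 [ 0.608 -0.328  0.018] [234. 314.]
scene spare_wheel 0.28 [0.599 0.017 0.099] [335. 224.]
scene paste_jar 0.77 [0.696 0.347 0.061] [431. 203.]
scene tumbler 0.64 [0.438 0.452 0.065] [387. 159.]
scene tumbler 0.41 [ 0.606 -0.331  0.015] [233. 315.]
scene spanner 0.4 [0.348 0.375 0.006] [354. 169.]
top cap 0.96 [ 0.44  -0.177  0.03 ] [404. 233.]
top cap 0.86 [ 0.303 -0.174  0.038] [406. 277.]
top feed_pot 0.62 [0.549 0.091 0.111] [318. 194.]
top feed_pot 0.62 [0.686 0.368 0.089] [227. 151.]
top dial 0.63 [0.539 0.201 0.139] [280. 196.]
top jar_lid 0.56 [ 0.461 -0.321  0.021] [449. 226.]
top jar_lid 0.37 [0.687 0.366 0.089] [228. 151.]
top jar_lid 0.23 [0.532 0.39  0.128] [215. 
[... 405 characters left out ...]
sing_stone 0.5 [ 0.594 -0.187  0.028] [406. 184.]
{'t': 1.2, 'joint_pos': array([ 1.15088912e+00,  8.72039572e-02,  1.37067026e+00, -1.70637454e-05,
        1.68360545e+00, -1.03040394e-01]), 'dq': array([-0.00051297,  0.00092358, -0.00184196, -0.00017017, -0.00080197,
       -0.00052215]), 'effort': array([ 2.04418861e-04, -3.40042520e+01, -3.02600420e+01,  7.19556911e-02,
        2.37129122e-02, -1.06454152e-06]), 'position': array([0.17136531, 0.52265144, 0.20551882]), 'eef_rot': array([3.14148201e+00, 2.84871475e-05, 2.82472391e+00]), 'wrist_force': array([0.18635535, 0.14559648, 1.07910326]), 'ft_torque': array([-0.01925276,  0.00471411, -0.01314802]), 'grip_width': 0.09407140759118594}
```

View pics/scene0.png

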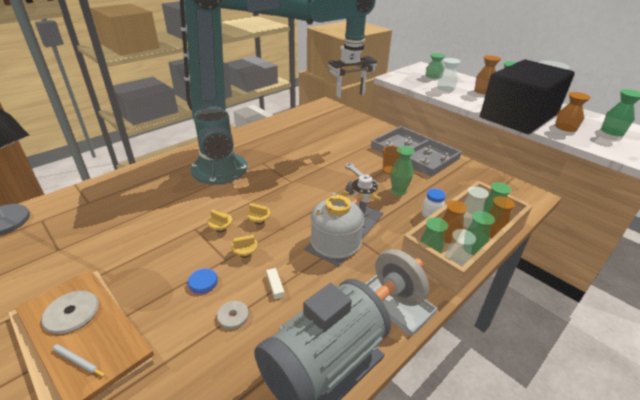

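View pics/top0.png

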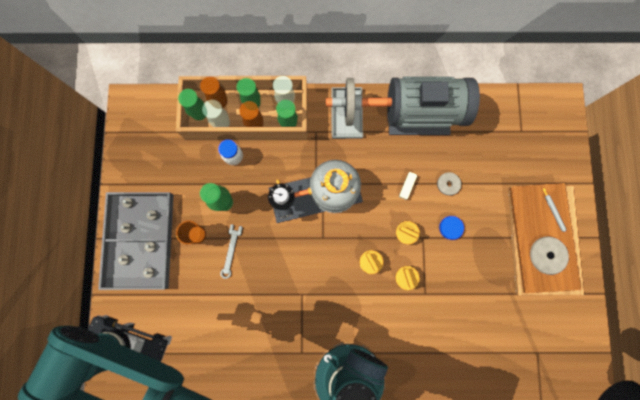

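```bash
python3 - <<'E'
from h import *
f=dict(np.load("top0.npz")); g=dict(np.load("scene0.npz"))
for n,f in(("top",f),("scene",g)):
    W=cloud(f)
    def sel(c,r,z0,z1):
        m=(np.hypot(W[...,0]-c[0],W[...,1]-c[1])<r)&(W[...,2]>z0)&(W[...,2]<z1); return W[m]
    for nm,c,z0,z1,r in(("capA",(.445,-.185),.045,.075,.05),("capA rim",(.445,-.185),.03,.042,.05),("capB",(.308,-.18),.045,.075,.05),("capC",(.36,-.07),.045,.075,.05),("neckrim",(.565,.03),.143,.156,.06),("eyes",(.565,.03),.157,.17,.06),("dialtop",(.539,.2),.13,.15,.045),("scale",(.539,.2),.108,.12,.05),("potall",(.565,.03),.09,.17,.09)):
        p=sel(c,r,z0,z1)
        if len(p)<3: print(n,nm,len(p));continue
        m=p.mean(0); u,s,v=np.linalg.svd(p[:,:2]-m[:2],full_matrices=False)
        (rc,rs,ra)=cv2.minAreaRect(p[:,:2].astype(np.float32)); cc,cr=cv2.minEnclosingCircle(p[:,:2].astype(np.float32))
        print(n,nm,len(p),m.round(4),"dir",np.degrees(np.arctan2(v[0,1],v[0,0])).round(1),(s/np.sqrt(len(p))).round(4),"rect",np.round(rc,4),np.round(rs,4),"circ",np.round(cc,4),round(cr,4))
f=dict(np.load("top0.npz"));c=f["color"]
a=cv2.resize(c[150:225,260:365],None,fx=7,fy=7,interpolation=cv2.INTER_CUBIC)[:,:735]
cv2.imwrite("pics/c1.png",a)
a=cv2.resize(c[215:295,350:430],None,fx=5,fy=5,interpolation=cv2.INTER_CUBIC)
b=cv2.resize(g["color"][195:270,200:280],(400,400),interpolation=cv2.INTER_CUBIC)
cv2.imwrite("pics/c2.png",np.hstack([a,b]))
E
```

```text
top capA 98 [ 0.4422 -0.182   0.0603] dir 64.1 [0.017  0.0041] rect [ 0.4449 -0.184 ] [0.0583 0.0185] circ [ 0.4432 -0.1832] 0.0295
top capA rim 319 [ 0.4419 -0.1812  0.0366] dir 158.3 [0.0205 0.0183] rect [ 0.4422 -0.1822] [0.0689 0.0707] circ [ 0.4431 -0.1829] 0.0364
top capB 105 [ 0.3042 -0.1763  0.06  ] dir -162.2 [0.0174 0.0039] rect [ 0.3044 -0.1773] [0.0597 0.0132] circ [ 0.304 -0.176] 0.03
top capC 95 [ 0.3526 -0.0677  0.0609] dir -151.7 [0.0167 0.004 ] rect [ 0.3526 -0.0684] [0.0581 0.0132] circ [ 0.3525 -0.0681] 0.0292
top neckrim 287 [0.5818 0.0409 0.1503] dir -74.5 [0.0222 0.0195] rect [0.582 0.041] [0.0683 0.0883] circ [0.5704 0.0361] 0.047
top eyes 14 [0.5827 0.0422 0.1607] dir -77.3 [0.043  0.0033] rect [0.5827 0.0419] [0.0101 0.0903] circ [0.5816 0.0417] 0.0452
top dialtop 163 [0.5422 0.2018 0.141 ] dir -48.2 [0.0104 0.0103] rect [0.5425 0.202 ] [0.0378 0.0378] circ [0.5426 0.2018] 0.0208
top scale 399 [0.5409 0.2012 0.1148] dir 142.9 [0.0228 0.0225] rect [0.5431 0.2018] [0.0777 0.0783] circ [0.5374 0.2021] 0.0455
top potall 1944 [0.5749 0.043  0.1263] dir -68.8 [0.03
[... 572 characters left out ...]
] [0.0597 0.0175] circ [ 0.3524 -0.0718] 0.0301
scene neckrim 271 [0.5841 0.0394 0.1498] dir -63.4 [0.0241 0.019 ] rect [0.5817 0.0403] [0.0679 0.0737] circ [0.5832 0.0405] 0.0464
scene eyes 20 [0.5829 0.0362 0.1599] dir 104.3 [0.0423 0.004 ] rect [0.5812 0.0396] [0.0125 0.0902] circ [0.5831 0.04  ] 0.0454
scene dialtop 112 [0.5449 0.1965 0.1399] dir -79.1 [0.011  0.0105] rect [0.5439 0.1983] [0.0396 0.0382] circ [0.5434 0.1993] 0.0207
scene scale 219 [0.549  0.1912 0.115 ] dir 36.9 [0.0235 0.0182] rect [0.5428 0.2002] [0.0792 0.0779] circ [0.5354 0.1991] 0.046
scene potall 1662 [0.5987 0.02   0.1249] dir -128.0 [0.0348 0.0313] rect [0.5873 0.0345] [0.1404 0.1352] circ [0.5819 0.0363] 0.0741
```

View pics/c1.png

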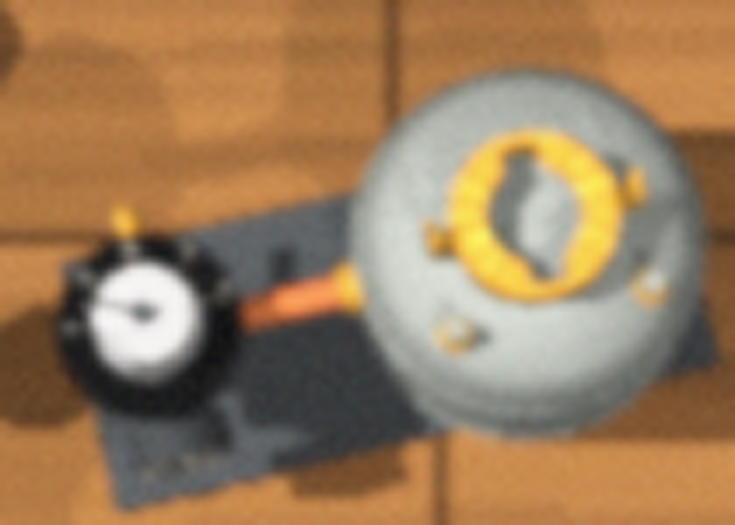

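View pics/c2.png

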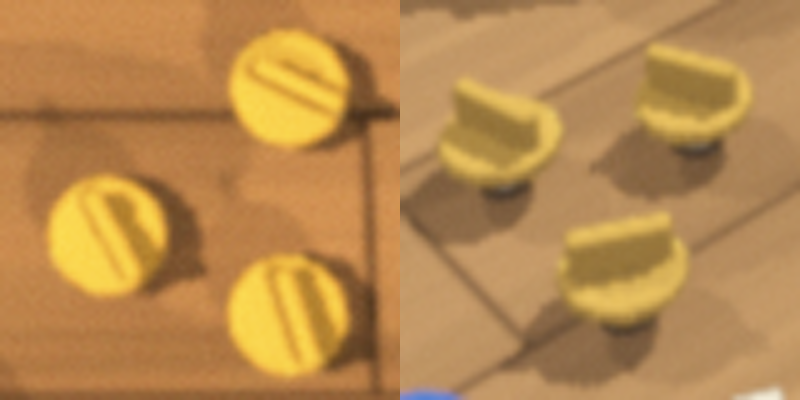

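Scene, about the pictures: candidates for the cap in the top view are (407,233), (407,278) and (371,262). All three are brass with a bar. The blue lid at (452,228) and the wheel at (448,184) have no bar. I take (407,233), at [0.4425,-0.184] with its bar at 64°, because it is farthest from the base, and the close crop confirms that. The unit has its neck at [0.582,0.041], its dial at [0.543,0.201] and a yaw of about 13.7°. The pointer is at about figure 2, with a brass peg beside figure 5.

Request:
step_arm([
  [[-0.76, -0.32, -0.05, 0, 0, 0, 0], [-0.76, -0.32, -0.05, 0, 0, 0, 0], [-0.76, -0.32, -0.05, 0, 0, 0, 0], [-0.76, -0.32, -0.05, 0, 0, 0, 0], [-0.76, -0.32, -0.05, 0, 0, 0, 0], [-0.76, -0.32, -0.05, 0, 0, 0, 0], [-0.76, -0.32, -0.05, 0, 0, 0, 0], [-0.76, -0.32, -0.05, 0, 0, 0, 0], [-0.76, -0.32, 0, 0, 0, 0, 0], [-0.76, -0.32, 0, 0, 0, 0, 0], [-0.76, -0.32, 0, 0, 0, 0, 0]],
], newtons=45)

```text
t: 2.3
position: [0.5238, 0.2194, 0.2266]
eef_rot: [3.137, 0.001, 2.837]
wrist_force: [0.2, 0.8, -0.6]
grip_width: 0.0938
```

```bash
cat >> h.py <<'E'
def todo(x,y,z,yawdeg):
    s=sensors.observe(); p=s["position"]; y0=s["eef_rot"][2]; c,n=np.cos(y0),np.sin(y0); dx,dy=x-p[0],y-p[1]
    a=(np.degrees(y0)-yawdeg+180)%360-180
    print("t",s["t"],"pos",p.round(4),"rpy",np.degrees(s["eef_rot"]).round(2),"F",s["wrist_force"].round(1),s["ft_torque"].round(2),"w",round(s["grip_width"],4),"q",s["joint_pos"].round(2))
    print("shares x,y,z:",((c*dx+n*dy)/.05).round(2),((n*dx-c*dy)/.05).round(2),round((p[2]-z)/.05,2),"rz:",round(a/5,2))
E
python3 - <<'E'
from h import *
for n in("top","scene"):
    W=cloud(dict(np.load(n+"0.npz"))); c=(.543,.201)
    dx,dy=W[...,0]-c[0],W[...,1]-c[1]; r=np.hypot(dx,dy); a=np.degrees(np.arctan2(dy,dx))
    m=(r<.06)&(r>.023)&(W[...,2]>.118)
    print(n,np.c_[r[m],a[m],W[m][:,2]].round(3)[:25])
todo(.543,.201,.225,204)
E
```

```text
top [[ 3.40000e-02 -6.82500e+00  1.21000e-01]
 [ 3.50000e-02 -1.11300e+01  1.18000e-01]
 [ 3.70000e-02  3.20630e+01  1.20000e-01]
 [ 3.10000e-02  2.58060e+01  1.18000e-01]
 [ 3.00000e-02  2.07920e+01  1.19000e-01]
 [ 3.80000e-02  4.81420e+01  1.19000e-01]
 [ 2.60000e-02  1.69650e+01  1.20000e-01]
 [ 3.70000e-02 -4.72890e+01  1.18000e-01]
 [ 2.30000e-02 -1.76340e+01  1.20000e-01]
 [ 2.60000e-02 -2.97770e+01  1.18000e-01]
 [ 3.80000e-02  6.41840e+01  1.18000e-01]
 [ 3.00000e-02  5.70940e+01  1.19000e-01]
 [ 3.10000e-02  8.71480e+01  1.19000e-01]
 [ 2.80000e-02  9.27080e+01  1.18000e-01]
 [ 3.10000e-02 -1.03774e+02  1.18000e-01]
 [ 3.80000e-02 -1.06213e+02  1.19000e-01]
 [ 2.30000e-02  1.25874e+02  1.20000e-01]
 [ 3.60000e-02 -1.11773e+02  1.18000e-01]
 [ 2.30000e-02 -1.35641e+02  1.19000e-01]
 [ 3.20000e-02 -1.20570e+02  1.18000e-01]
 [ 2.50000e-02  1.40191e+02  1.18000e-01]
 [ 2.50000e-02 -1.40177e+02  1.18000e-01]
 [ 2.90000e-02 -1.31510e+02  1.19000e-01]
 [ 2.60000e-02  1.49499e+02  1.18000e-01]
 [ 2.50000e-02 -1.55199e+02  1.19000e-01]]
scene [[ 3.00000e-02  1.77756e+02  1.19000e-01]
 [ 3.10000e-02 -1.33794e+02  1.19000e-01]
 [ 2.30000e-02 -1.16738e+02  1.20000e-01]
 [ 2.40000e-02 -4.29540e+01  1.28000e-01]
 [ 4.10000e-02 -8.42770e+01  1.18000e-01]
 [ 3.80000e-02 -2.95900e+00  1.18000e-01]
 [ 4.20000e-02 -5.24420e+01  1.18000e-01]]
t 2.3 pos [0.5238 0.2194 0.2266] rpy [1.7976e+02 8.0000e-02 1.6255e+02] F [ 0.2  0.8 -0.6] [-0.01 -0.03 -0.02] w 0.0938 q [ 0.3   0.12  1.29  0.    1.72 -0.97]
shares x,y,z: -0.48 -0.24 0.03 rz: -8.29
```

Request:
step_arm([
  [[-0.48, -0.24, 0, 0, 0, 0, 0], [0, 0, 0.2, 0, 0, -1, 0], [0, 0, 0.2, 0, 0, -1, 0], [0, 0, 0.2, 0, 0, -1, 0], [0, 0, 0.2, 0, 0, -1, 0], [0, 0, 0.2, 0, 0, -1, 0], [0, 0, 0, 0, 0, -1, 0], [0, 0, 0, 0, 0, -1, 0], [0, 0, 0, 0, 0, -1, 0], [0, 0, 0, 0, 0, -0.3, 0], [0, 0, 0, 0, 0, 0, 0]],
])

```text
t: 3.4
position: [0.549, 0.1932, 0.1723]
eef_rot: [3.141, 0.002, -2.705]
wrist_force: [0.0, 0.2, 0.2]
grip_width: 0.0941
```

```bash
python3 -c "
from h import *
todo(.543,.201,.119,204)"
```

```text
t 3.4 pos [0.549  0.1932 0.1723] rpy [ 1.7994e+02  9.0000e-02 -1.5496e+02] F [0.  0.2 0.2] [ 0.07 -0.05  0.02] w 0.0941 q [ 0.24  0.17  1.35  0.    1.63 -1.77]
shares x,y,z: 0.04 0.19 1.07 rz: 0.21
```

Request:
step_arm([
  [[0.04, 0.19, 0, 0, 0, 0.1, 0], [0, 0, 0.4, 0, 0, 0, 0], [0, 0, 0.4, 0, 0, 0, 0], [0, 0, 0.2, 0, 0, 0, 0], [0, 0, 0, 0, 0, 0, 0]],
])

```text
t: 3.9
position: [0.5426, 0.2038, 0.1227]
eef_rot: [3.14, 0.005, -2.719]
wrist_force: [0.7, 0.3, -0.2]
grip_width: 0.0936
```

```bash
python3 -c "
from h import *
todo(.543,.201,.120,204)"
```

```text
t 3.9 pos [0.5426 0.2038 0.1227] rpy [ 179.9     0.29 -155.8 ] F [ 0.7  0.3 -0.2] [ 0.08  0.06 -0.03] w 0.0936 q [ 0.26  0.18  1.43  0.    1.52 -1.73]
shares x,y,z: 0.02 -0.05 0.05 rz: 0.04
```

Request:
step_arm([
  [[0, -0.05, 0.05, 0, 0, 0, 0.3], [0, 0, 0, 0, 0, 0, 0.5], [0, 0, 0, 0, 0, 0, 1], [0, 0, 0, 0, 0, 0, 1], [0, 0, 0, 0, 0, 0, 1], [0, 0, 0, 0, 0, 0, 1], [0, 0, 0, 0, 0, 0, 1], [0, 0, 0, 0, 0, 0, 1]],
], newtons=40)

```text
t: 4.7
position: [0.5452, 0.203, 0.1241]
eef_rot: [3.139, 0.011, -2.72]
wrist_force: [-1.1, 0.8, -0.6]
grip_width: 0.0388
```

```bash
python3 -c "
from h import *
todo(.543,.201,.120,204)"
```

```text
t 4.7 pos [0.5452 0.203  0.1241] rpy [ 179.83    0.66 -155.85] F [-1.1  0.8 -0.6] [0.45 0.2  0.02] w 0.0388 q [ 0.26  0.18  1.43  0.    1.52 -1.74]
shares x,y,z: 0.06 -0.02 0.08 rz: 0.03
```

Request:
step_arm([
  [[0, 0, 0, 0, 0, 1, 1], [0, 0, 0, 0, 0, 1, 1], [0, 0, 0, 0, 0, 1, 1], [0, 0, 0, 0, 0, 1, 1], [0, 0, 0, 0, 0, 1, 1], [0, 0, 0, 0, 0, 1, 1], [0, 0, 0, 0, 0, 1, 1], [0, 0, 0, 0, 0, 1, 1], [0, 0, 0, 0, 0, 1, 1], [0, 0, 0, 0, 0, 1, 1]],
])

```text
t: 5.7
position: [0.5451, 0.2, 0.1241]
eef_rot: [3.138, 0.009, 2.657]
wrist_force: [-1.3, -0.2, 0.2]
grip_width: 0.0395
```

```bash
python3 -c "
from h import *
todo(.543,.201,.122,144.15)"
```

```text
t 5.7 pos [0.5451 0.2    0.1241] rpy [179.81   0.51 152.23] F [-1.3 -0.2  0.2] [-0.16  0.17 -0.04] w 0.0395 q [ 0.26  0.18  1.43 -0.    1.52 -0.83]
shares x,y,z: 0.05 -0.0 0.04 rz: 1.62
```

Request:
step_arm([
  [[0, 0, 0, 0, 0, 1, 1], [0, 0, 0, 0, 0, 0.6, 1], [0, 0, 0, 0, 0, 0.2, 1], [0, 0, 0, 0, 0, 0, 1], [0, 0, 0, 0, 0, 0, 1]],
])

```text
t: 6.2
position: [0.5448, 0.1995, 0.1241]
eef_rot: [3.139, 0.009, 2.494]
wrist_force: [-0.7, 0.4, -0.4]
grip_width: 0.0394
```

```bash
python3 -c "
from h import *
todo(.543,.201,.122,144.15)"
```

```text
t 6.2 pos [0.5448 0.1995 0.1241] rpy [179.84   0.5  142.9 ] F [-0.7  0.4 -0.4] [-0.04  0.11 -0.05] w 0.0394 q [ 0.26  0.18  1.43 -0.01  1.52 -0.67]
shares x,y,z: 0.05 0.0 0.04 rz: -0.25
```

Request:
step_arm([
  [[0, 0, 0, 0, 0, 0, 0.3], [0, 0, 0, 0, 0, 0, 0.2], [0, 0, 0, 0, 0, 0, 0.2], [0, 0, -0.3, 0, 0, 0, 0.2], [0, 0, -0.5, 0, 0, 0, 0.2], [0, 0, -0.8, 0, 0, 0, 0.2], [0, 0, -0.8, 0, 0, 0, 0.2]],
])

```text
t: 6.9
position: [0.5406, 0.1983, 0.2422]
eef_rot: [-3.132, 0.001, 2.495]
wrist_force: [0.9, -0.3, 0.5]
grip_width: 0.0752
```

```bash
python3 -c "
from h import *
todo(.4425,-.184,.2,64)"
```

```text
t 6.9 pos [0.5406 0.1983 0.2422] rpy [-1.7945e+02  3.0000e-02  1.4294e+02] F [ 0.9 -0.3  0.5] [0.01 0.   0.03] w 0.0752 q [ 0.26  0.15  1.23 -0.01  1.77 -0.67]
shares x,y,z: -3.04 -7.28 0.84 rz: 15.79
```

Request:
step_arm([
  [[-0.3, -0.73, 0, 0, 0, 0, 0], [-0.3, -0.73, 0, 0, 0, 0, 0], [-0.3, -0.73, 0, 0, 0, 0, 0], [-0.3, -0.73, 0, 0, 0, 0, 0], [-0.3, -0.73, 0, 0, 0, 0, 0], [-0.3, -0.73, 0, 0, 0, 0, 0], [-0.3, -0.73, 0, 0, 0, 0, 0], [-0.3, -0.73, 0, 0, 0, 0, 0], [-0.3, -0.73, 0, 0, 0, 0, 0], [-0.3, -0.73, 0, 0, 0, 0, 0]],
])

```text
t: 7.9
position: [0.4442, -0.1926, 0.2681]
eef_rot: [3.129, 0.032, 2.506]
wrist_force: [-0.2, -0.7, -0.3]
grip_width: 0.0941
```

Request:
step_arm([
  [[0, 0, 0.05, 0, 0, 1, 0], [0, 0, 0.05, 0, 0, 1, 0], [0, 0, 0.05, 0, 0, 1, 0], [0, 0, 0.05, 0, 0, 1, 0], [0, 0, 0.05, 0, 0, 1, 0], [0, 0, 0.05, 0, 0, 1, 0], [0, 0, 0.05, 0, 0, 1, 0], [0, 0, 0.05, 0, 0, 1, 0], [0, 0, 0.05, 0, 0, 1, 0], [0, 0, 0.05, 0, 0, 1, 0], [0, 0, 0.05, 0, 0, 1, 0], [0, 0, 0.05, 0, 0, 1, 0], [0, 0, 0, 0, 0, 1, 0], [0, 0, 0, 0, 0, 1, 0], [0, 0, 0, 0, 0, 0.5, 0], [0, 0, 0, 0, 0, 0, 0]],
])

```text
t: 9.5
position: [0.444, -0.202, 0.2613]
eef_rot: [3.078, 0.004, 1.175]
wrist_force: [0.2, -0.3, -0.1]
grip_width: 0.0944
```

```bash
python3 - <<'E'
from h import *
todo(.4425,-.184,.1,64)
f=imaging.grab_frame("top"); g=imaging.grab_frame("scene")
a=cv2.resize(f["color"][170:220,255:310],(440,400),interpolation=cv2.INTER_CUBIC)
b=cv2.resize(g["color"][160:220,330:390],(350,400),interpolation=cv2.INTER_CUBIC)
cv2.imwrite("pics/c3.png",np.hstack([a,b]))
E
```

```text
t 9.5 pos [ 0.444  -0.202   0.2613] rpy [176.37   0.22  67.33] F [ 0.2 -0.3 -0.1] [-0.08  0.15  0.  ] w 0.0944 q [-0.55 -0.11  1.45  0.01  1.73 -0.15]
shares x,y,z: 0.32 -0.17 3.23 rz: 0.67
```

View pics/c3.png

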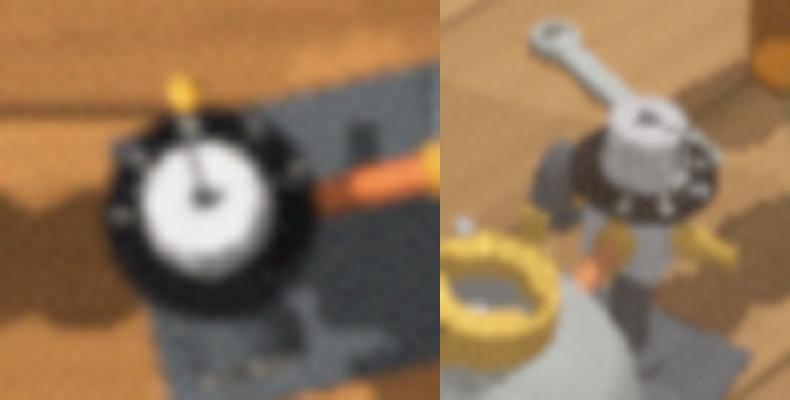

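The top view puts the pointer at (190,150), toward the peg at figure 5. The scene crop is ambiguous, so I'll take one closer look at it.

```bash
python3 - <<'E'
from h import *
f=imaging.grab_frame("top"); g=imaging.grab_frame("scene"); g0=dict(np.load("scene0.npz"))
def line(F):
    W=cloud(F) ; gray=F["color"].astype(float).mean(2); c=(.5428,.2005)
    out=[]
    for a in range(-90,131,10):
        v=[]
        for r in (.007,.010,.013,.016):
            p=cv2.projectPoints(np.array([[c[0]+r*np.cos(np.radians(a)),c[1]+r*np.sin(np.radians(a)),.140]]),np.array(F["rvec"],float),np.array(F["tvec"],float),np.array([[F["fx"],0,F["cx"]],[0,F["fy"],F["cy"]],[0,0,1.]]),None)[0].ravel().astype(np.float32)
            v.append(cv2.getRectSubPix(gray.astype(np.float32),(1,1),(float(p[0]),float(p[1])))[0,0])
        out.append((a,int(np.mean(v))))
    print(out)
for F in (f,dict(np.load("top0.npz")),g,g0): line(F)
cr=lambda F:cv2.resize(F["color"][168:204,348:384],(390,390),interpolation=cv2.INTER_CUBIC)
cv2.imwrite("pics/c4.png",np.hstack([cr(g0),cr(g)]))
E
```

```text
[(-90, 220), (-80, 219), (-70, 220), (-60, 223), (-50, 225), (-40, 227), (-30, 228), (-20, 229), (-10, 223), (0, 210), (10, 194), (20, 192), (30, 207), (40, 222), (50, 227), (60, 229), (70, 228), (80, 228), (90, 229), (100, 230), (110, 230), (120, 231), (130, 231)]
[(-90, 230), (-80, 229), (-70, 231), (-60, 234), (-50, 234), (-40, 236), (-30, 236), (-20, 239), (-10, 238), (0, 237), (10, 238), (20, 237), (30, 235), (40, 234), (50, 230), (60, 221), (70, 207), (80, 208), (90, 221), (100, 232), (110, 235), (120, 235), (130, 234)]
[(-90, 193), (-80, 191), (-70, 191), (-60, 192), (-50, 194), (-40, 195), (-30, 194), (-20, 193), (-10, 193), (0, 191), (10, 188), (20, 183), (30, 178), (40, 178), (50, 184), (60, 189), (70, 190), (80, 191), (90, 189), (100, 184), (110, 177), (120, 168), (130, 163)]
[(-90, 206), (-80, 204), (-70, 204), (-60, 203), (-50, 203), (-40, 204), (-30, 203), (-20, 205), (-10, 206), (0, 207), (10, 211), (20, 213), (30, 215), (40, 216), (50, 214), (60, 212), (70, 206), (80, 197), (90, 187), (100, 184), (110, 183), (120, 177), (130, 171)]
```

View pics/c4.png

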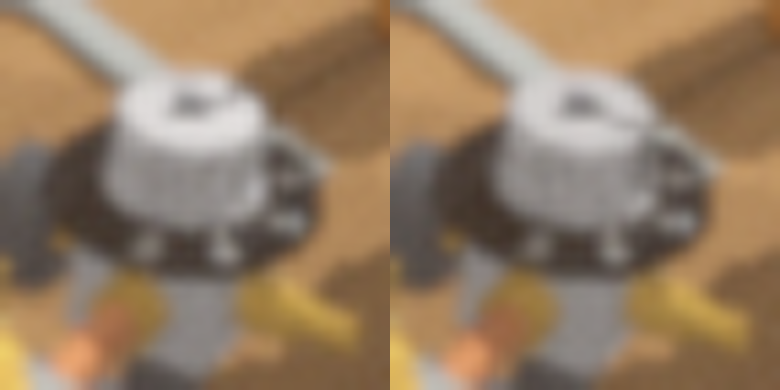

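The top view gives the pointer at 74° before and 15° now, and unit +x is at 13.7°, so the collar is at 5. Both views show a change of about 60°. On to the cap.

Request:
step_arm([
  [[0.32, -0.17, 0, 0.6, 0, 0.6, 0], [0, 0, 0.8, 0, 0, 0, 0], [0, 0, 0.8, 0, 0, 0, 0], [0, 0, 0.8, 0, 0, 0, 0], [0, 0, 0.3, 0, 0, 0, 0], [0, 0, 0, 0, 0, 0, 0]],
])

```text
t: 10.3
position: [0.4445, -0.1848, 0.123]
eef_rot: [3.128, 0.002, 1.125]
wrist_force: [-1.1, 0.4, -0.4]
grip_width: 0.0938
```

```bash
python3 -c "
from h import *
todo(.4425,-.184,.042,64)"
```

```text
t 10.3 pos [ 0.4445 -0.1848  0.123 ] rpy [1.7922e+02 1.4000e-01 6.4430e+01] F [-1.1  0.4 -0.4] [-0.09  0.13  0.02] w 0.0938 q [-0.51 -0.05  1.67 -0.    1.5  -0.06]
shares x,y,z: -0.0 -0.04 1.62 rz: 0.09
```

Request:
step_arm([
  [[0, -0.04, 0.4, 0.15, 0, 0.1, 0], [0, 0, 0.5, 0, 0, 0, 0], [0, 0, 0.4, 0, 0, 0, 0], [0, 0, 0.2, 0, 0, 0, 0], [0, 0, 0, 0, 0, 0, 0]],
])

```text
t: 10.8
position: [0.4454, -0.1858, 0.0474]
eef_rot: [3.136, 0.003, 1.115]
wrist_force: [0.1, 0.2, 0.8]
grip_width: 0.0942
```

```bash
python3 -c "
from h import *
todo(.4425,-.184,.040,64)"
```

```text
t 10.8 pos [ 0.4454 -0.1858  0.0474] rpy [1.7967e+02 1.6000e-01 6.3880e+01] F [0.1 0.2 0.8] [-0.07  0.12  0.06] w 0.0942 q [-0.51  0.02  1.76 -0.    1.35 -0.05]
shares x,y,z: 0.01 -0.07 0.15 rz: -0.02
```

Request:
step_arm([
  [[0, -0.06, 0.14, 0.06, 0, 0, 0.2], [0, 0, 0, 0, 0, 0, 0.5], [0, 0, 0, 0, 0, 0, 0.7], [0, 0, 0, 0, 0, 0, 1], [0, 0, 0, 0, 0, 0, 1], [0, 0, 0, 0, 0, 0, 1], [0, 0, 0, 0, 0, 0, 1], [0, 0, 0, 0, 0, 0, 1], [0, 0, 0, 0, 0, 0, 1], [0, 0, 0, 0, 0, 0, 1], [0, 0, 0, 0, 0, 0, 1]],
], newtons=20)

```text
t: 11.9
position: [0.4453, -0.186, 0.0445]
eef_rot: [3.134, 0.003, 1.115]
wrist_force: [0.8, -0.0, -0.8]
grip_width: 0.0127
```

Request:
step_arm([
  [[0, 0, 0, 0, 0, 0, 1], [0, 0, 0, 0, 0, 0, 1], [0, 0, 0, 0, 0, 0, 1]],
], newtons=55)

```text
t: 12.2
position: [0.4454, -0.186, 0.0445]
eef_rot: [3.134, 0.003, 1.115]
wrist_force: [0.4, 0.3, -0.9]
grip_width: 0.0125
```

```bash
python3 -c "
from h import *
todo(.4425,-.184,.040,64)"
```

```text
t 12.2 pos [ 0.4454 -0.186   0.0445] rpy [179.54   0.19  63.88] F [ 0.4  0.3 -0.9] [-0.05  0.16 -0.02] w 0.0125 q [-0.51  0.02  1.77 -0.    1.34 -0.05]
shares x,y,z: 0.01 -0.07 0.09 rz: -0.02
```

Request:
step_arm([
  [[0, 0, 0, 0, 0, 0, 0.7], [0, 0, 0, 0, 0, 0, 0.7], [0, 0, 0.1, 0.09, 0, 0, 0.7], [0, 0, 0.04, 0, 0, 0, 0.7], [0, 0, 0, 0, 0, 0, 1], [0, 0, 0, 0, 0, 0, 1], [0, 0, 0, 0, 0, 0, 1], [0, 0, 0, 0, 0, 0, 1], [0, 0, 0, 0, 0, 0, 1]],
], newtons=55)

```text
t: 13.1
position: [0.4455, -0.1861, 0.0365]
eef_rot: [-3.141, 0.003, 1.115]
wrist_force: [0.5, 0.6, -0.2]
grip_width: 0.0126
```

```bash
python3 -c "
from h import *
todo(.4425,-.184,.040,64)"
```

```text
t 13.1 pos [ 0.4455 -0.1861  0.0365] rpy [-179.97    0.19   63.87] F [ 0.5  0.6 -0.2] [-0.07  0.05 -0.02] w 0.0126 q [-0.51  0.04  1.77 -0.    1.34 -0.05]
shares x,y,z: 0.01 -0.07 -0.07 rz: -0.03
```

Request:
step_arm([
  [[0, 0, -0.4, 0, 0, 0, 1], [0, 0, -0.8, 0, 0, 0, 1], [0, 0, -0.8, 0, 0, 0, 1], [0, 0, -0.8, 0, 0, 0, 1], [0, 0, -0.8, 0, 0, 0, 1], [0, 0, -0.3, 0, 0, 0, 1], [0, 0, 0, 0, 0, 0, 1], [0.3, 0.05, 0, 0, 0, 0, 1], [0.66, 0.06, 0, 0, 0, 0, 1], [0.66, 0.06, 0, 0, 0, 0, 1], [0.66, 0.06, 0, 0, 0, 0, 1], [0.66, 0.06, 0, 0, 0, 0, 1], [0.66, 0.06, 0, 0, 0, 0, 1], [0.66, 0.06, 0, 0, 0, 0, 1], [0.66, 0.06, 0, 0, 0, 0, 1], [0.3, 0, 0, 0, 0, 0, 1], [0, 0, 0, 0, 0, 0, 1]],
])

```text
t: 14.8
position: [0.5768, 0.0481, 0.2104]
eef_rot: [-3.1, 0.014, 1.11]
wrist_force: [-0.4, 0.1, -2.9]
grip_width: 0.0125
```

Request:
step_arm([
  [[0, 0, 0, 0, 0, -1, 1], [0, 0, 0, 0, 0, -1, 1], [0, 0, 0, 0, 0, -1, 1], [0, 0, 0, 0, 0, -1, 1], [0, 0, 0, 0, 0, -1, 1], [0, 0, 0, 0, 0, -1, 1], [0, 0, 0, 0, 0, -1, 1], [0, 0, 0, 0, 0, -1, 1], [0, 0, 0, 0, 0, -1, 1], [0, 0, 0, 0, 0, -1, 1], [0, 0, 0, 0, 0, -1, 1], [0, 0, 0, 0, 0, -1, 1], [0, 0, 0, 0, 0, -1, 1], [0, 0, 0, 0, 0, -1, 1], [0, 0, 0, 0, 0, -1, 1], [0, 0, 0, 0, 0, -1, 1], [0, 0, 0, 0, 0, -1, 1], [0, 0, 0, 0, 0, -1, 1], [0, 0, 0, 0, 0, -1, 1], [0, 0, 0, 0, 0, 0, 1]],
])

```text
t: 16.8
position: [0.5563, 0.0159, 0.195]
eef_rot: [-3.105, -0.072, 2.803]
wrist_force: [-1.1, 0.0, -1.9]
grip_width: 0.0126
```

```bash
python3 -c "
from h import *
todo(.582,.041,.24,193.7)"
```

```text
t 16.8 pos [0.5563 0.0159 0.195 ] rpy [-177.91   -4.13  160.62] F [-1.1  0.  -1.9] [ 0.01 -0.05 -0.03] w 0.0126 q [-0.06  0.17  1.3  -0.02  1.75 -1.3 ]
shares x,y,z: -0.32 0.64 -0.9 rz: -6.62
```

Request:
step_arm([
  [[0, 0, -0.6, 0, 0, 0, 1], [0, 0, -0.4, 0, 0, 0, 1], [0, 0, 0, 0, 0, 0, 1]],
])

```text
t: 17.1
position: [0.5574, 0.0131, 0.2431]
eef_rot: [-3.101, -0.078, 2.793]
wrist_force: [0.1, -0.4, -2.1]
grip_width: 0.0126
```

```bash
cat >> h.py <<'E'
from scipy.spatial.transform import Rotation as Ro
def todo(x,y,z,yawdeg):
    s=sensors.observe(); p=s["position"]; R=Ro.from_euler("xyz",s["eef_rot"]); T=Ro.from_euler("xyz",[180,0,yawdeg],degrees=True)
    print("t",round(s["t"],2),"pos",p.round(4),"rpy",np.degrees(s["eef_rot"]).round(2),"F",s["wrist_force"].round(1),s["ft_torque"].round(2),"w",round(s["grip_width"],4))
    D=np.array([x,y,z])-p; st=(R.inv()*Ro.from_euler("xyz",[180,0,yawdeg],degrees=True))
    y0=np.degrees(s["eef_rot"][2]); U=Ro.from_euler("xyz",[180,0,y0],degrees=True)
    print("xyz shares now",(R.inv().apply(D)/.05).round(2),"after turn",(T.inv().apply(D)/.05).round(2),"level rot",(np.degrees((R.inv()*U).as_rotvec())/5).round(2),"total rotvec",(np.degrees(st.as_rotvec())/5).round(2))
E
python3 -c "
from h import *
todo(.582,.041,.235,193.7)"
```

```text
t 17.1 pos [0.5574 0.0131 0.2431] rpy [-177.68   -4.48  160.03] F [ 0.1 -0.4 -2.1] [ 0.01 -0.11 -0.09] w 0.0126
xyz shares now [-0.28  0.7   0.11] after turn [-0.61  0.43  0.16] level rot [-0.46 -0.9   0.02] total rotvec [-0.19 -1.01 -6.71]
```

Request:
step_arm([
  [[0, 0, 0, -0.46, -0.9, 0, 1], [0, 0, 0, 0, 0, -1, 1], [0, 0, 0, 0, 0, -1, 1], [0, 0, 0, 0, 0, -1, 1], [0, 0, 0, 0, 0, -1, 1], [0, 0, 0, 0, 0, -1, 1], [0, 0, 0, 0, 0, -1, 1], [0, 0, 0, 0, 0, 0, 1], [-0.6, 0.43, 0, 0, 0, 0, 1], [0, 0, 0, 0, 0, 0, 1], [0, 0, 0, 0, 0, 0, 1]],
])

```text
t: 18.2
position: [0.5746, 0.0332, 0.2266]
eef_rot: [3.141, -0.021, -2.972]
wrist_force: [0.1, 0.2, -1.6]
grip_width: 0.0128
```

```bash
python3 -c "
from h import *
todo(.582,.041,.20,193.7)"
```

```text
t 18.2 pos [0.5746 0.0332 0.2266] rpy [ 179.97   -1.19 -170.28] F [ 0.1  0.2 -1.6] [ 0.06 -0.05 -0.06] w 0.0128
xyz shares now [-0.18  0.13  0.53] after turn [-0.18  0.12  0.53] level rot [ 0.01 -0.24 -0.  ] total rotvec [ 0.01 -0.24 -0.8 ]
```

Request:
step_arm([
  [[-0.18, 0.13, 0, 0, -0.24, -0.8, 1], [0, 0, 0, 0, 0, 0, 1], [0, 0, 0, 0, 0, 0, 1]],
])

```text
t: 18.5
position: [0.5808, 0.0395, 0.225]
eef_rot: [3.141, -0.003, -2.907]
wrist_force: [0.6, -0.9, -2.0]
grip_width: 0.0124
```

```bash
python3 - <<'E'
from h import *
todo(.582,.041,.20,193.7)
f=imaging.grab_frame("scene"); W=cloud(f)
top=imaging.grab_frame("top"); V=cloud(top)
s=sensors.observe(); h=s["position"][2]-.0365
print(h)
a=cv2.resize(f["color"][150:260,285:395],(600,600),interpolation=cv2.INTER_CUBIC); cv2.imwrite("pics/c5.png",a)
# yellow cap points at rim heights
for n,F,X in(("scene",f,W),("top",top,V)):
    c=F["color"].astype(int); yel=(c[...,2]-c[...,0]>60)
    for z0,z1 in((h+.02,h+.04),(h+.045,h+.07),(.145,.153)):
        m=yel&(X[...,2]>z0)&(X[...,2]<z1)&(np.hypot(X[...,0]-.582,X[...,1]-.041)<.055)
        p=X[m][:,:2].astype(np.float32)
        if len(p)>5: print(n,z0.__round__(3),len(p),np.round(cv2.minEnclosingCircle(p),4) if 0 else [np.round(q,4) for q in cv2.minEnclosingCircle(p)],[np.round(q,4) for q in cv2.minAreaRect(p)])
E
```

```text
t 18.5 pos [0.5808 0.0395 0.225 ] rpy [ 1.7995e+02 -1.7000e-01 -1.6655e+02] F [ 0.6 -0.9 -2. ] [ 0.03  0.   -0.01] w 0.0124
xyz shares now [-0.03  0.02  0.5 ] after turn [-0.03  0.02  0.5 ] level rot [ 0.01 -0.03 -0.  ] total rotvec [ 0.01 -0.03 -0.05]
0.18874394800513894
scene 0.209 237 [array([0.581 , 0.0381]), np.float64(0.0367)] [array([0.5874, 0.0303]), array([0.0726, 0.0523]), np.float64(38.5918)]
scene 0.234 98 [array([0.5827, 0.0367]), np.float64(0.0296)] [array([0.5823, 0.0384]), array([0.0588, 0.015 ]), np.float64(12.0823)]
scene 0.145 233 [array([0.5819, 0.0399]), np.float64(0.0454)] [array([0.5804, 0.0408]), array([0.0683, 0.0731]), np.float64(58.5249)]
top 0.209 169 [array([0.5801, 0.0402]), np.float64(0.0357)] [array([0.5687, 0.0451]), array([0.0707, 0.044 ]), np.float64(67.8054)]
top 0.234 34 [array([0.5624, 0.0351]), np.float64(0.0104)] [array([0.5614, 0.0354]), array([0.0187, 0.0127]), np.float64(11.6025)]
top 0.145 75 [array([0.5717, 0.045 ]), np.float64(0.0323)] [array([0.562 , 0.0484]), array([0.0643, 0.0264]), np.float64(70.2046)]
```

View pics/c5.png

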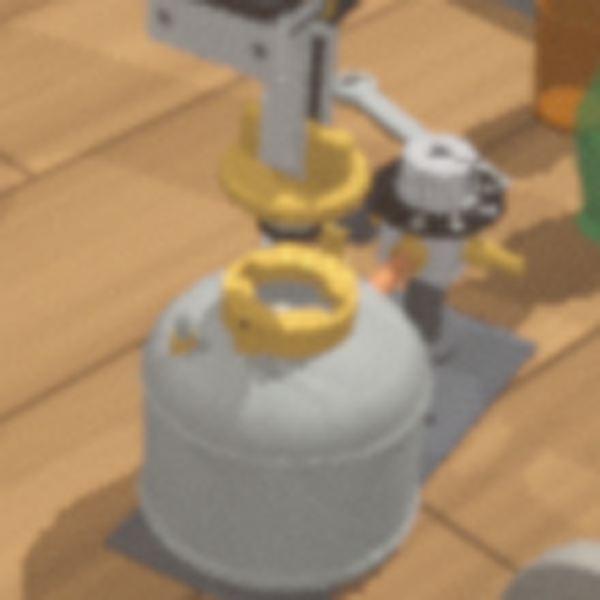

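The picture shows the cap at (293,180) upright in the gripper above the neck at (290,300), with its bar along the slots. The cap needs about 1.5 mm in x and in y to be centred.

Request:
step_arm([
  [[-0.03, 0.02, 0.2, 0, 0, -0.05, 1], [-0.01, 0.01, 0.3, 0, 0, 0, 1], [0, 0, 0, 0, 0, 0, 1]],
])

```text
t: 18.9
position: [0.5822, 0.0408, 0.1983]
eef_rot: [3.141, -0.002, -2.904]
wrist_force: [0.4, 0.8, -2.8]
grip_width: 0.0126
```

```bash
python3 -c "
from h import *
todo(.582,.041,.175,193.7)"
```

```text
t 18.9 pos [0.5822 0.0408 0.1983] rpy [ 1.7996e+02 -1.4000e-01 -1.6640e+02] F [ 0.4  0.8 -2.8] [ 0.07  0.   -0.01] w 0.0126
xyz shares now [0.   0.   0.47] after turn [0.   0.   0.47] level rot [ 0.01 -0.03 -0.  ] total rotvec [ 0.01 -0.03 -0.02]
```

Request:
step_arm([
  [[0, 0, 0.2, 0, 0, 0, 1], [0, 0, 0.2, 0, 0, 0, 1], [0, 0, 0.05, 0, 0, 0, 1], [0, 0, 0, 0, 0, 0, 1]],
])

```text
t: 19.3
position: [0.5812, 0.0408, 0.172]
eef_rot: [3.14, -0.006, -2.905]
wrist_force: [0.9, -0.4, -2.7]
grip_width: 0.0128
```

```bash
python3 -c "
from h import *
todo(.582,.041,.167,193.7)"
```

```text
t 19.3 pos [0.5812 0.0408 0.172 ] rpy [ 179.93   -0.32 -166.42] F [ 0.9 -0.4 -2.7] [ 0.03 -0.04 -0.07] w 0.0128
xyz shares now [-0.02  0.    0.1 ] after turn [-0.02  0.    0.1 ] level rot [ 0.01 -0.06 -0.  ] total rotvec [ 0.01 -0.06 -0.02]
```

Request:
step_arm([
  [[-0.02, 0, 0.06, 0, -0.06, 0, 1], [0, 0, 0.08, 0, 0, 0, 1], [0, 0, 0.08, 0, 0, 0, 1], [0, 0, 0, 0, 0, 0, 1]],
])

```text
t: 19.7
position: [0.5828, 0.0411, 0.1653]
eef_rot: [3.142, 0.004, -2.904]
wrist_force: [-2.7, 0.8, 5.6]
grip_width: 0.0122
```

```bash
python3 -c "
from h import *
todo(.582,.041,.1605,193.7)"
```

```text
t 19.7 pos [0.5828 0.0411 0.1653] rpy [ 180.      0.24 -166.41] F [-2.7  0.8  5.6] [ 0.02  0.71 -0.01] w 0.0122
xyz shares now [0.02 0.   0.1 ] after turn [0.02 0.   0.1 ] level rot [0.   0.05 0.  ] total rotvec [ 0.    0.05 -0.02]
```

Request:
step_arm([
  [[0.02, 0, 0.08, 0, 0.03, 0, 1], [0.01, 0, 0.08, 0, 0, 0, 1], [0, 0, 0.08, 0, 0, 0, 1]],
])

```text
t: 20.0
position: [0.5827, 0.0411, 0.1618]
eef_rot: [-3.14, 0.011, -2.904]
wrist_force: [-5.1, -1.0, 8.3]
grip_width: 0.0126
```

```bash
python3 -c "
from h import *
todo(.582,.041,.1605,193.7)"
```

```text
t 20.0 pos [0.5827 0.0411 0.1618] rpy [-179.89    0.62 -166.39] F [-5.1 -1.   8.3] [ 0.01  1.27 -0.03] w 0.0126
xyz shares now [0.01 0.   0.03] after turn [0.01 0.   0.03] level rot [-0.02  0.12 -0.  ] total rotvec [-0.02  0.12 -0.02]
```

Request:
step_arm([
  [[0.05, 0, 0.06, 0, 0.1, 0, 1], [0.03, 0, 0.08, 0, 0.05, 0, 1], [0, 0, 0.08, 0, 0, 0, 1]],
])

```text
t: 20.3
position: [0.5827, 0.0412, 0.1619]
eef_rot: [-3.137, 0.014, -2.903]
wrist_force: [-6.6, -0.8, 9.7]
grip_width: 0.0127
```

```bash
python3 -c "
from h import *
todo(.582,.041,.1605,193.7)"
```

```text
t 20.3 pos [0.5827 0.0412 0.1619] rpy [-179.74    0.83 -166.35] F [-6.6 -0.8  9.7] [-0.05  1.51 -0.05] w 0.0127
xyz shares now [0.01 0.   0.03] after turn [ 0.01 -0.    0.03] level rot [-0.05  0.17 -0.  ] total rotvec [-0.05  0.17 -0.01]
```

Request:
step_arm([
  [[0.1, 0, 0.08, -0.05, 0.3, 0, 1], [0.1, 0, 0.1, 0, 0.3, 0, 1]],
])

```text
t: 20.5
position: [0.582, 0.0408, 0.1628]
eef_rot: [-3.139, -0.008, -2.903]
wrist_force: [5.8, 4.3, 8.4]
grip_width: 0.0125
```

```bash
python3 -c "
from h import *
todo(.582,.041,.1605,193.7)"
```

```text
t 20.5 pos [0.582  0.0408 0.1628] rpy [-179.83   -0.48 -166.3 ] F [5.8 4.3 8.4] [ 0.77 -1.35 -0.  ] w 0.0125
xyz shares now [-0.    0.    0.05] after turn [0.   0.   0.05] level rot [-0.03 -0.1   0.  ] total rotvec [-0.03 -0.1  -0.  ]
```

Request:
step_arm([
  [[-0.03, 0, 0.12, -0.03, -0.08, 0, 1], [0, 0, 0.12, 0, 0.02, 0, 1]],
])

```text
t: 20.7
position: [0.5841, 0.0411, 0.1605]
eef_rot: [-3.139, 0.003, -2.902]
wrist_force: [-9.7, -0.4, 22.7]
grip_width: 0.0127
```

```bash
python3 -c "
from h import *
todo(.582,.041,.1605,193.7)"
```

```text
t 20.7 pos [0.5841 0.0411 0.1605] rpy [-179.84    0.19 -166.27] F [-9.7 -0.4 22.7] [ 0.17  1.97 -0.03] w 0.0127
xyz shares now [ 0.04  0.01 -0.  ] after turn [ 0.04  0.01 -0.  ] level rot [-0.03  0.04 -0.  ] total rotvec [-0.03  0.04  0.01]
```

Request:
step_arm([
  [[0.04, 0.01, 0.03, 0, 0.04, 1, 1], [0.03, 0, 0.05, 0, 0, 1, 1], [0.03, 0, 0.05, 0, 0, 1, 1], [0.03, 0, 0.05, 0, 0, 1, 1]],
])

```text
t: 21.1
position: [0.5833, 0.0415, 0.1632]
eef_rot: [3.141, 0.023, 3.021]
wrist_force: [1.1, -0.1, 5.5]
grip_width: 0.0122
```

```bash
python3 -c "
from h import *
todo(.582,.041,.1605,103.7)"
```

```text
t 21.1 pos [0.5833 0.0415 0.1632] rpy [179.96   1.34 173.08] F [ 1.1 -0.1  5.5] [-0.02  0.18  0.04] w 0.0122
xyz shares now [ 0.03 -0.01  0.05] after turn [-0.   -0.03  0.05] level rot [0.01 0.27 0.  ] total rotvec [ 0.17  0.23 13.88]
```

Request:
step_arm([
  [[0.02, 0, 0.08, 0, 0.2, 1, 1], [0.02, -0.01, 0.08, 0, 0, 1, 1], [0.02, -0.01, 0.08, 0, 0, 1, 1], [0.02, -0.01, 0.08, 0, 0, 1, 1], [0.02, -0.01, 0.08, 0, 0, 1, 1]],
])

```text
t: 21.6
position: [0.5838, 0.0414, 0.1614]
eef_rot: [3.124, 0.027, 2.568]
wrist_force: [-3.0, -0.1, 9.2]
grip_width: 0.0127
```

```bash
python3 -c "
from h import *
todo(.582,.041,.1605,103.7)"
```

```text
t 21.6 pos [0.5838 0.0414 0.1614] rpy [178.98   1.54 147.12] F [-3.  -0.1  9.2] [0.01 0.82 0.16] w 0.0127
xyz shares now [ 0.03 -0.03  0.02] after turn [ 0.   -0.04  0.02] level rot [0.2  0.31 0.  ] total rotvec [0.31 0.22 8.69]
```

Request:
step_arm([
  [[0.03, -0.02, 0.08, 0.2, 0.3, 1, 1], [0.02, -0.02, 0.08, 0.1, 0.05, 1, 1], [0.02, -0.02, 0.08, 0.1, 0.05, 1, 1], [0.01, -0.03, 0.08, 0.1, 0, 1, 1], [0.01, -0.03, 0.08, 0.1, 0, 1, 1], [0.01, -0.03, 0.08, 0.1, 0, 1, 1]],
])

```text
t: 22.2
position: [0.5849, 0.0421, 0.1621]
eef_rot: [-3.136, 0.016, 2.025]
wrist_force: [-1.1, 1.1, 8.4]
grip_width: 0.0124
```

```bash
python3 -c "
from h import *
todo(.582,.041,.1605,103.7)"
```

```text
t 22.2 pos [0.5849 0.0421 0.1621] rpy [-179.66    0.9   116.02] F [-1.1  1.1  8.4] [0.2  0.45 0.06] w 0.0124
xyz shares now [ 0.01 -0.06  0.03] after turn [-0.01 -0.06  0.03] level rot [-0.07  0.18 -0.  ] total rotvec [-0.05  0.19  2.46]
```

Request:
step_arm([
  [[0.01, -0.04, 0.08, -0.05, 0.15, 1, 1], [0, -0.03, 0.1, 0, 0, 1, 1], [0, -0.03, 0.12, 0, 0, 0.6, 1], [0, -0.03, 0.12, 0, 0, 0.4, 1]],
])

```text
t: 22.6
position: [0.5815, 0.0415, 0.1618]
eef_rot: [3.121, 0.005, 1.756]
wrist_force: [-7.4, 1.1, 15.7]
grip_width: 0.0129
```

```bash
python3 -c "
from h import *
todo(.582,.041,.1605,103.7)"
```

```text
t 22.6 pos [0.5815 0.0415 0.1618] rpy [178.84   0.31 100.59] F [-7.4  1.1 15.7] [0.15 1.48 0.42] w 0.0129
xyz shares now [-0.01  0.01  0.03] after turn [-0.01  0.01  0.03] level rot [0.23 0.06 0.  ] total rotvec [ 0.23  0.07 -0.62]
```

Request:
step_arm([
  [[0, 0, 0.15, 0.2, 0.06, 0.05, 1], [0, -0.02, 0.15, 0, 0, 0.05, 1], [0, -0.02, 0.15, 0, 0, 0.05, 1]],
])

```text
t: 22.9
position: [0.5815, 0.0414, 0.1609]
eef_rot: [3.121, 0.004, 1.746]
wrist_force: [-7.2, 0.2, 21.9]
grip_width: 0.0128
```

```bash
python3 -c "
from h import *
todo(.582,.041,.1605,103.7)"
```

```text
t 22.9 pos [0.5815 0.0414 0.1609] rpy [178.8    0.26 100.05] F [-7.2  0.2 21.9] [0.02 1.99 0.49] w 0.0128
xyz shares now [-0.01  0.01  0.01] after turn [-0.01  0.01  0.01] level rot [0.24 0.05 0.  ] total rotvec [ 0.24  0.06 -0.73]
```

Request:
step_arm([
  [[0, 0, 0.15, 0.1, 0, 0, 1], [0, -0.01, 0.18, 0.05, 0, 0.05, 1], [0, -0.01, 0.18, 0.05, 0, 0.05, 1]],
])

```text
t: 23.2
position: [0.5817, 0.0415, 0.1608]
eef_rot: [3.12, 0.009, 1.742]
wrist_force: [-10.8, -0.2, 26.4]
grip_width: 0.0127
```

```bash
python3 - <<'E'
from h import *
todo(.582,.041,.1605,103.7)
for i in range(6):
    f=imaging.grab_frame("scene"); top=imaging.grab_frame("top")
    if i%2: todo(.582,.041,.1605,103.7)
for n,F in(("scene",f),("top",top)):
    X=cloud(F); c=F["color"].astype(int); yel=(c[...,2]-c[...,0]>60); r=np.hypot(X[...,0]-.582,X[...,1]-.041)
    for z0,z1 in((.153,.158),(.158,.163),(.168,.18),(.18,.19)):
        p=X[yel&(X[...,2]>z0)&(X[...,2]<z1)&(r<.06)]
        if len(p)>5: print(n,z0,len(p),p.mean(0).round(4),[np.round(q,4) for q in cv2.minEnclosingCircle(p[:,:2].astype(np.float32))],[np.round(q,4) for q in cv2.minAreaRect(p[:,:2].astype(np.float32))])
a=cv2.resize(f["color"][140:250,290:390],(500,550),interpolation=cv2.INTER_CUBIC); b=cv2.resize(top["color"][165:225,260:305],(300,550),interpolation=cv2.INTER_CUBIC)
cv2.imwrite("pics/c6.png",np.hstack([a,b]))
E
```

```text
t 23.2 pos [0.5817 0.0415 0.1608] rpy [178.77   0.52  99.81] F [-10.8  -0.2  26.4] [-0.08  2.79  0.49] w 0.0127
xyz shares now [-0.01  0.    0.01] after turn [-0.01  0.    0.01] level rot [0.25 0.1  0.  ] total rotvec [ 0.24  0.11 -0.78]
t 23.4 pos [0.5817 0.0415 0.1608] rpy [178.77   0.52  99.82] F [-11.4  -0.2  25.7] [-0.05  2.71  0.55] w 0.0124
xyz shares now [-0.01  0.    0.01] after turn [-0.01  0.    0.01] level rot [0.25 0.1  0.  ] total rotvec [ 0.24  0.11 -0.77]
t 23.6 pos [0.5816 0.0415 0.1608] rpy [178.77   0.52  99.82] F [-10.4  -0.4  24.9] [-0.07  2.63  0.52] w 0.0125
xyz shares now [-0.01  0.01  0.01] after turn [-0.01  0.    0.01] level rot [0.25 0.1  0.  ] total rotvec [ 0.24  0.11 -0.77]
t 23.8 pos [0.5816 0.0415 0.1607] rpy [178.78   0.52  99.82] F [-9.8 -0.8 26.8] [0.02 2.69 0.5 ] w 0.0125
xyz shares now [-0.01  0.01  0.01] after turn [-0.01  0.01  0.  ] level rot [0.24 0.1  0.  ] total rotvec [ 0.24  0.11 -0.77]
scene 0.153 44 [0.5975 0.0228 0.1556] [array([0.5835, 0.0399]), np.float64(0.0453)] [array([0.5841, 0.0385]), array([0.07  , 0.0635]), np.float64(62.8659)]
scene 0.158 197 [0.59   0.0323 0.1608] [array([0.5853, 0.0397]), np.float64(0.0449)] [array([0.5833, 0.0392]), array([0.0711, 0.0687]), np.float64(55.895)]
scene 0.168 32 [0.5871 0.0202 0.1746] [array([0.5852, 0.0306]), np.float64(0.0202)] [array([0.5869, 0.0259]), array([0.0369, 0.0282]), np.float64(24.8395)]
scene 0.18 44 [0.5835 0.0262 0.1856] [array([0.5822, 0.0287]), np.float64(0.018)] [array([0.5826, 0.0288]), array([0.0136, 0.0356]), np.float64(16.9552)]
top 0.153 9 [0.5691 0.0728 0.1558] [array([0.5692, 0.0687]), np.float64(0.0195)] [array([0.5662, 0.0751]), array([0.0388, 0.0141]), np.float64(25.7432)]
top 0.158 25 [0.57   0.0714 0.1604] [array([0.5739, 0.0688]), np.float64(0.0211)] [array([0.5715, 0.0751]), array([0.0418, 0.0173]), np.float64(20.4561)]
```

View pics/c6.png

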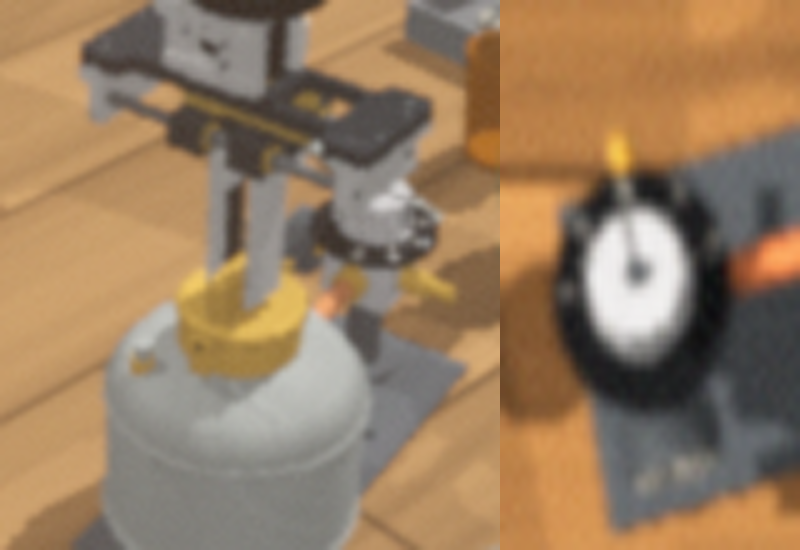

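The cap (240,310) sits flush on the neck, with its rim top measured at 0.161 m against 0.160 expected. The collar pointer (632,240) is still at the peg. The push holds steady at about 26 N, so I'm handing it in.

```bash
python3 -c "
from h import *
print(env.close_job()); todo(.582,.041,.1605,103.7)"
```

```text
the job is handed in; nothing more can be done
None
the job is handed in; nothing more can be done
```

The feed collar is at 5, and the cap is turned home and held pressed down on the neck. I handed the job in at about 24 s, and the hand-in gave no verdict.

- **Collar:** I turned it about 61° clockwise, from 2 to 5. In the top camera the pointer went from 74° to 15° (figure 5 is at 13.7°), and it still pointed at 5 in the last picture. The side camera read about 20° off, but it showed about the same change, so I trusted the top view.
- **Cap:** I took the farthest of the three look-alikes, set its lugs in the slots, pushed it down and turned it clockwise until it met the stop at about 0.5 N m.
- **Last checks:**
  - The cap's rim top measured 0.161 m, against 0.160 m when flush.
  - The downward push held steady at about 26 N, and the gripper was set to 55 N.
  - The tool was tilted 1.3° and its position was within 1 mm of my estimate of the neck centre.
  - The tool's angle (99.8°) and the bar in the camera (about 107°) disagree by 7°. Each is within about 4° of the 103.7° target, and the tolerance is 11°.
- **Side load:** About 10 N of sideways force on the cap remained at the end; I did not remove it.
- **Other things on the bench:** I planned the moves to clear them and did not knowingly touch any, but I did not measure their positions again at the end.

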